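# Line up the can capacitors on the contact strip by size

### The job

Stand the four loose can capacitors on the four copper pads of the contact strip, one centred on each pad, in order of size: the biggest on the pad next to the red lamp, then ever smaller ones, the smallest at the end away from the lamp. Keep them upright, set them down rather than drop them, leave the black power adapter lying beyond the strip where it is, and let go of everything at the end.

Things in the scene. Friction and masses are not known exactly. Their poses are not given: they have to be found in the camera images.
- cap_48: Biggest can capacitor: blue upright cylinder, 48 mm diameter, 75 mm high, with a silver lid carrying two brass screw terminals that stand 5 mm above it, and a white stripe up its side. About 0.2 kg, stands loose on the bench. Origin at the centre of its underside, z up along its axis.
- cap_42: Second biggest can capacitor: black upright cylinder, 42 mm diameter, 62 mm high, silver lid with two brass terminals 5 mm high, white stripe. About 0.13 kg. Loose on the bench. Origin at the centre of its underside, z up.
- cap_36: Third biggest can capacitor: green upright cylinder, 36 mm diameter, 50 mm high, silver lid with two brass terminals 5 mm high, white stripe. Loose on the bench. Origin at the centre of its underside, z up.
- cap_30: Smallest can capacitor: orange upright cylinder, 30 mm diameter, 40 mm high, silver lid with two brass terminals 5 mm high, white stripe. Loose on the bench. Origin at the centre of its underside, z up.
- pad_a: Copper pad, a flat disc of 64 mm diameter, at one end of the row of four (a, b, c, d, in line, 80 mm apart) on the contact strip: a fixed dark steel strip, 390 x 80 x 8 mm, lying roughly across in front of the robot. The flat top of each pad is 11 mm above the bench. Origin at the centre of the pad's top face; z up, y along the strip (from pad d towards pad a), x across it.
- pad_b: Second copper pad from pad a's end, 80 mm from it; same disc, origin at the centre of its top face.
- pad_c: Third copper pad from pad a's end; same disc, origin at the centre of its top face.
- pad_d: Last copper pad, at the other end of the row from pad a; same disc, origin at the centre of its top face.
- lamp: Red dome lamp, 24 mm across and 20 mm high, fixed on one end of the contact strip, either beyond pad a or beyond pad d, 55 mm from the centre of that pad. It marks the end where the biggest capacitor goes; the other end carries a flat black plug, 8 mm high. Origin at the centre of its underside, on the strip's top.
- adapter: Bystander: black inline power adapter with a blank label, 38 x 130 mm (170 mm with its end stubs), 26 mm high, loose on the bench beyond the strip. Origin at the centre of its underside. Other clutter: a mini PC (45 mm high) left of the strip, a mouse right of the capacitors, a screwdriver right of the strip.

How it is judged:
By the outcome, as a careful person would: the job done as asked, in the order asked, and still so for the second after the job is handed in, with the robot touching nothing.
It also fails if it takes over 102 s, if anything falls off the work surface, if the arm or the gripper's body presses on something with over 40 N, if the wrist force passes 120 N, or if a joint passes its speed limit or range.

### The arm

A 6-joint arm with a two-finger parallel gripper is mounted at the origin on the work surface. World frame = base frame: x ahead of the robot, y to its left, z up, the work surface at z = 0. Lengths are in m, angles in degrees, forces in N, time in s.
With the tool pointing down it reaches from about 0.4 to 0.825 m from the base axis. Payload 7 kg.
Tool frame: the origin (TCP) lies midway between the tips of the shut fingers; the grasp point (between the pads) lies 19 mm behind it; z points along the fingers, y is the line along which they close (so a half turn about z gives the same grasp; the last joint's range is limited). The gripper opens to 88 mm and grips with 3 to 60 N. Pads are 19 mm wide; open, the fingers measure 130 mm over their backs; the gripper's body (78 mm by 193 mm) begins 47 mm behind the grasp point.
Start: joints at [79.704, 20.546, 0.682, 0, -70.136, -16.507], TCP at [0.304, 0.602, 0.196] pointing down, gripper open.
Joint ranges: [-176.03, 176.03], [-82.01, 121.73], [-58.28, 71.71], [-173.87, 95.51], [-174.79, -0.11], [-173.66, 173.66]. Speed limits (degrees/s): [136.94, 136.94, 172.46, 180, 180, 180].

### API

Orientations are given as [roll, pitch, yaw] about the fixed x, y, z axes, in that order (R = Rz(yaw) Ry(pitch) Rx(roll)).
In Python, from plant import r gives the robot as it stands.
- The arm moves only by the tool drive_tool, never from a script. Its argument "commands" is a list of rows, each an object of numbers: "hand": the closure, from 0 (fully open) to 1 (shut); "tx", "ty", "tz": the shift along the world's x, y, z scaled (see below); "turn": the turn about the world's z scaled (see below). A call has 1 to 10 rows; each row is the pose to reach, as a shift and turn from the pose commanded when the call began; what a row does not reach only later rows make up. The controller multiplies each number of a shift by 0.6 m and each number of a turn by 90 degrees. A row lasts 1/10 s, in which the tool goes at most 50 mm and 8.59 degrees, less where a joint would pass 70% of its speed; a pose out of reach is approached as far as the arm can. A call with a number of a shift or a turn outside -1 to 1 is refused whole. A call with a gripper value outside its range is refused whole. The fingers move at their own pace and stop on an object; "grip_force" is the grip in N (left out, the last holds). Time passes only in rows, so rows that repeat a pose let the fingers close. It gives the time, the measured TCP pose, the force, the opening and the grip force at its end, in the units of the state.
- r.get_state(): the state, without advancing time (a new reading comes with each control period).
- r.capture(name): name is "scene" or "top" or "wrist"; returns a dict with "frame" (400x640x3 uint8, red, green, blue), "fx", "fy", "cx", "cy" (pixels), "world_from_camera" (4x4, takes a point from camera to world coordinates); the wrist camera has in their place "T_tool_cam" (4x4, takes a point from camera to tool coordinates, whose origin is the TCP and whose axes are the flange's). Camera axes: x right, y down, z forward; pixel columns grow to the right and rows downward; lengths in m; the calibration is good to about 2 mm. A picture is of the moment at which its call begins: read the wrist's pose just before it. There is no depth.
- r.close_job(): hands the job in; it is judged then, once.
Trained networks look in the newest picture that a camera, given by its name, has taken for a name from the list of things; names that differ only in an ending like _2 or _b are one class to them, and where a whole thing is asked for, a point or a joint stands for the part that bears it (a point fixed in the world has none). Each returns a list of dicts, best first, with "score" (0 to 1); they miss things now and then, are a little off and sometimes report something else, mostly with a low value. They report only what shows in the picture. A call takes as long as a camera call.
- r.trace(label, camera): "pixels" (400x640 bool, what is visible of it) and "extent" ([left, top, right, bottom] in pixels, round what is visible of it).
The state is a dict: "time_s": time; "joints": joint angles; "qd": joint speeds; "joint_torque": joint torques, N m; "tcp_pos": TCP position; "eef_rot": TCP orientation; "contact_force": force on the tool from outside, world axes, zero at the start; "moment": the same for the moment, N m; "gripper_width": finger opening in m; "gripper_force": force on a finger pad.
Only numpy, scipy, OpenCV 4.12 (cv2) and the standard library are available. Lean on these libraries where they do the work, as an engineer would, in place of code of your own. Each camera call takes 0.05 s, during which the arm holds its last target. There are 200 camera calls.

## Working session

There is one attempt and no reset: what is moved stays moved. The work goes in short steps, Python scripts to look and compute and a tool call to move; the robot and the scene stay as the last step left them, time stands still between calls to the robot, and variables do not carry over. Pictures are saved under pics/ and viewed, at most 16 in all, crops included, and the job is handed in when it is done.

Besides the shell and the picture viewer there is one more tool, called as name(argument=value, ...) on one line, values as JSON. drive_tool: Moves the arm, as the interface text tells. Its arguments: {"type":"object","properties":{"commands":{"type":"array"},"grip_force":{"type":"number"}},"required":["commands"]}

```bash
mkdir -p pics; ls
python3 - <<'E'
from plant import r
import cv2
s=r.get_state();print({k:s[k] for k in('time_s','joints','tcp_pos','eef_rot','contact_force','gripper_width')})
for n in('scene','top'):
    c=r.capture(n);cv2.imwrite(f'pics/{n}0.png',c['frame'][:,:,::-1])
    print(n,c['fx'],c['fy'],c['cx'],c['cy'],c['world_from_camera'])
    for l in('cap_48','cap_42','cap_36','cap_30','pad_a','lamp','adapter'):
        for d in r.trace(l,n)[:4]: print(l,round(d['score'],2),d['extent'],d['pixels'].sum())
E
```

```text
pics
{'time_s': 0.0, 'joints': array([ 7.97030927e+01,  2.05912907e+01,  6.31243593e-01, -1.92641734e-02,
       -7.01358592e+01, -1.65077458e+01]), 'tcp_pos': array([0.30416832, 0.60195378, 0.19540784]), 'eef_rot': array([ 1.79902901e+02, -9.89092937e-03, -2.68112057e+01]), 'contact_force': array([-0.6442946 ,  0.29053657,  0.38105406]), 'gripper_width': 0.08779989143454718}
scene 399.9777750526993 399.9777750526993 317.0726130512288 198.94030375029496 [[-0.31548856  0.54481751 -0.77694327  1.22822629]
 [ 0.94889406  0.17406376 -0.26325247  0.18592926]
 [-0.00818689 -0.82029    -0.57188923  0.4810044 ]
 [ 0.          0.          0.          1.        ]]
cap_48 0.85 [452.8, 162.2, 476.6, 197.1] 736
cap_48 0.73 [238.1, 142.4, 252.4, 164.5] 262
cap_48 0.61 [368.6, 139.5, 391.7, 184.0] 792
cap_48 0.58 [309.9, 146.4, 325.6, 170.8] 365
cap_42 0.85 [452.8, 162.2, 476.6, 197.1] 736
cap_42 0.73 [238.1, 142.4, 252.4, 164.5] 262
cap_42 0.61 [368.6, 139.5, 391.7, 184.0] 792
cap_42 0.58 [309.9, 146.4, 325.6, 170.8] 365
cap_36 0.85 [452.8, 162.2, 476.6, 197.1] 736
cap_36 0.73 [238.1, 142.4, 252.4
[... 1113 characters left out ...]
337.1, 271.7, 358.3, 295.5] 346
cap_42 0.68 [156.0, 260.7, 187.4, 283.2] 588
cap_42 0.56 [423.0, 259.3, 441.1, 281.6] 257
cap_36 0.75 [256.5, 272.7, 283.6, 302.4] 627
cap_36 0.71 [337.1, 271.7, 358.3, 295.5] 346
cap_36 0.68 [156.0, 260.7, 187.4, 283.2] 588
cap_36 0.56 [423.0, 259.3, 441.1, 281.6] 257
cap_30 0.75 [256.5, 272.7, 283.6, 302.4] 627
cap_30 0.71 [337.1, 271.7, 358.3, 295.5] 346
cap_30 0.68 [156.0, 260.7, 187.4, 283.2] 588
cap_30 0.56 [423.0, 259.3, 441.1, 281.6] 257
pad_a 0.71 [280.3, 187.4, 310.8, 219.6] 820
pad_a 0.7 [321.1, 188.0, 354.6, 221.5] 824
pad_a 0.69 [365.3, 190.2, 391.4, 225.0] 793
lamp 0.48 [221.6, 192.8, 231.2, 205.2] 97
adapter 0.73 [239.3, 91.6, 325.9, 118.4] 1453
```

View pics/top0.png

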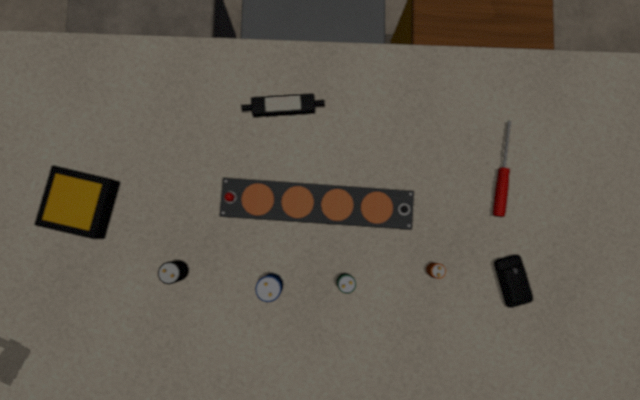

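View pics/scene0.png

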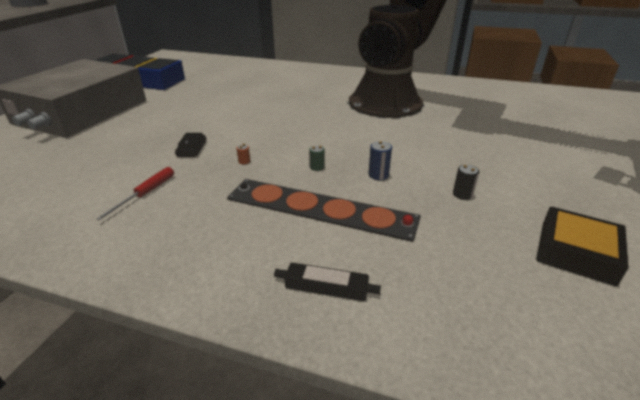

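Top view: the lamp is at (230,198), at the left end of the strip. The pads sit at about (258,199), (297,202), (337,205) and (377,208). The black cap is at (169,272), blue (268,289), green (346,284) and orange (437,271). The scene view agrees. Next I measure by fitting.

```bash
cat > h.py <<'E'
import numpy as np, cv2
from scipy.optimize import least_squares
DIM={'cap_48':(.024,.075),'cap_42':(.021,.062),'cap_36':(.018,.050),'cap_30':(.015,.040)}
def proj(c,P):
    T=np.linalg.inv(c['world_from_camera']);q=np.atleast_2d(P)@T[:3,:3].T+T[:3,3]
    return np.c_[c['fx']*q[:,0]/q[:,2]+c['cx'],c['fy']*q[:,1]/q[:,2]+c['cy']]
def ray(c,uv,z):
    d=c['world_from_camera'][:3,:3]@[(uv[0]-c['cx'])/c['fx'],(uv[1]-c['cy'])/c['fy'],1];o=c['world_from_camera'][:3,3]
    return o+d*(z-o[2])/d[2]
def ring(x,y,z,rad,n=48):
    a=np.linspace(0,2*np.pi,n,endpoint=False);return np.c_[x+rad*np.cos(a),y+rad*np.sin(a),np.full(n,z)]
def centroid(p):
    m=cv2.moments(cv2.convexHull(p.astype(np.float32)));return np.array([m['m10'],m['m01']])/m['m00']
def bbox(p): return np.r_[p.min(0),p.max(0)]
def cyl(c,x,y,rad,h,z0=0): return proj(c,np.r_[ring(x,y,z0,rad),ring(x,y,z0+h,rad)])
def fitcyl(c,ext,rad,h,z0=0):
    ext=np.array(ext);x0=ray(c,[(ext[0]+ext[2])/2,(ext[1]+ext[3])/2],z0+h/2)[:2]
    s=least_squares(lambda p:bbox(cyl(c,*p,rad,h,z0))-ext,x0)
    return s.x,s.fun
def wristcam(r):
    from scipy.spatial.transform import Rotation as R
    s=r.get_state();c=r.capture('wrist');T=np.eye(4);T[:3,:3]=R.from_euler('xyz',s['eef_rot'],degrees=True).as_matrix();T[:3,3]=s['tcp_pos']
    c['world_from_camera']=T@c['T_tool_cam'];return c
E
python3 - <<'E'
from plant import r
from h import *
cams={n:r.capture(n) for n in('scene','top')}
near={'cap_48':((380,162),(268,289)),'cap_42':((465,180),(169,272)),'cap_36':((317,158),(346,284)),'cap_30':((243,153),(437,271))}
for i,n in enumerate(cams):
    c=cams[n]; D=r.trace('cap_48',n)
    for l in near:
        for d in D:
            e=np.array(d['extent']);m=[(e[0]+e[2])/2,(e[1]+e[3])/2]
            if np.hypot(*(np.array(m)-near[l][i]))<15:
                x,f=fitcyl(c,e,*DIM[l]);print(n,l,x.round(4),f.round(1))
    f=c['frame'];hsv=cv2.cvtColor(f,cv2.COLOR_RGB2HSV)
    m=cv2.inRange(hsv,(2,80,60),(20,255,255))
    k,lab,st,ce=cv2.connectedComponentsWithStats(m)
    for j in range(1,k):
        if st[j,4]>200 and st[j,4]<1500: print(n,'pad',ce[j].round(1),st[j,4],ray(c,ce[j],.011).round(4))
    for d in r.trace('lamp',n)[:1]:
        e=d['extent'];print(n,'lamp',ray(c,[(e[0]+e[2])/2,(e[1]+e[3])/2],.018).round(4))
E
```

```text
scene cap_48 [0.4418 0.0714] [ 0.6  0.7 -0.6 -0.6]
scene cap_42 [0.4589 0.2508] [-1.  -0.7  0.9  0.5]
scene cap_36 [ 0.462  -0.0691] [ 2.2 -1.9 -2.2  1.8]
scene cap_30 [ 0.47   -0.2599] [ 0.6 -0.5 -0.6  0.5]
scene pad [584.4  60.1] 1098 [-0.6617  0.6848  0.011 ]
scene pad [153.7 181.4] 412 [ 0.6351 -0.3954  0.011 ]
scene pad [266.6 193. ] 486 [ 0.6014 -0.1384  0.011 ]
scene pad [301.7 200.5] 533 [ 0.6047 -0.0586  0.011 ]
scene pad [338.8 208.7] 571 [0.6087 0.0213 0.011 ]
scene pad [378.3 217.2] 617 [0.6122 0.1012 0.011 ]
scene lamp [0.6165 0.0261 0.018 ]
top cap_48 [0.4394 0.0633] [-0.4  0.9  0.4 -0.9]
top cap_42 [0.4621 0.2538] [ 0.3 -0.1 -0.4  0.1]
top cap_36 [ 0.4499 -0.0826] [-0.7  1.3  0.7 -1.3]
top cap_30 [ 0.4779 -0.2509] [ 0.3  2.6 -0.3 -2.5]
top pad [503.9 192.2] 201 [ 0.6377 -0.4001  0.011 ]
top pad [257.3 198.9] 878 [0.61   0.0996 0.011 ]
top pad [297.1 201.7] 872 [0.6066 0.0196 0.011 ]
top pad [336.9 204.3] 862 [ 0.6036 -0.0603  0.011 ]
top pad [376.5 207.1] 858 [ 0.6001 -0.1404  0.011 ]
```

drive_tool(commands=[{"hand":0,"tx":0.255,"ty":-0.583,"tz":0.05,"turn":-0.729},{"hand":0,"tx":0.255,"ty":-0.583,"tz":0.05,"turn":-0.729},{"hand":0,"tx":0.255,"ty":-0.583,"tz":0.05,"turn":-0.729},{"hand":0,"tx":0.255,"ty":-0.583,"tz":0.05,"turn":-0.729},{"hand":0,"tx":0.255,"ty":-0.583,"tz":0.05,"turn":-0.729},{"hand":0,"tx":0.255,"ty":-0.583,"tz":0.05,"turn":-0.729},{"hand":0,"tx":0.255,"ty":-0.583,"tz":0.05,"turn":-0.729},{"hand":0,"tx":0.255,"ty":-0.583,"tz":0.05,"turn":-0.729},{"hand":0,"tx":0.255,"ty":-0.583,"tz":0.05,"turn":-0.729},{"hand":0,"tx":0.255,"ty":-0.583,"tz":0.05,"turn":-0.729}])

```text
time_s: 2.1
tcp_pos: [0.4577, 0.252, 0.2267]
eef_rot: [-180.0, 0.0, -92.5]
contact_force: [0.0, 0.5, 0.1]
gripper_width: 0.0882
gripper_force: 0.0
```

```bash
cat > look.py <<'E'
import sys
from plant import r
from h import *
name,tag=sys.argv[1],sys.argv[2]
s=r.get_state();print(s['time_s'],s['tcp_pos'].round(4),s['eef_rot'].round(2),s['joints'].round(1))
c=wristcam(r);cv2.imwrite(f'pics/w{tag}.png',c['frame'][:,:,::-1])
print('cam at',c['world_from_camera'][:3,3].round(3))
for d in r.trace(name,'wrist')[:4]:
    e=np.array(d['extent']);x,f=fitcyl(c,e,*DIM[name])
    print(round(d['score'],2),e,x.round(4),f.round(1))
E
python3 look.py cap_42 1
```

```text
2.1 [0.4577 0.252  0.2267] [-1.7997e+02  4.0000e-02 -9.2480e+01] [ 50.4   4.9 -15.7  -0.  -69.3 -52.8]
cam at [0.454 0.182 0.416]
0.95 [294.8 156.9 326.7 199. ] [0.4641 0.2519] [-0.6  1.9  0.6 -1.7]
0.91 [301.    0.  351.4  48.9] [0.4382 0.0708] [ 6.1 -3.4 -6.1  4.1]
```

View pics/w1.png

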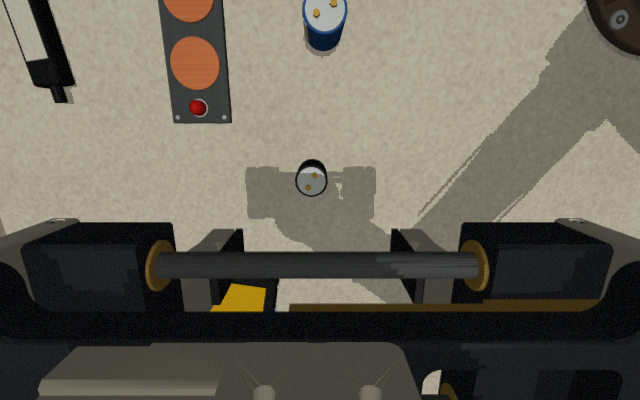

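The black can is at (311,178) in the wrist view, matching the fit within 2 mm. I'll descend and grip.

drive_tool(commands=[{"hand":0,"tx":0.009,"ty":0.001,"tz":-0.08},{"hand":0,"tx":0.009,"ty":0.001,"tz":-0.16},{"hand":0,"tx":0.009,"ty":0.001,"tz":-0.24},{"hand":0,"tx":0.009,"ty":0.001,"tz":-0.3},{"hand":0,"tx":0.009,"ty":0.001,"tz":-0.344},{"hand":0,"tx":0.009,"ty":0.001,"tz":-0.344},{"hand":1,"tx":0.009,"ty":0.001,"tz":-0.344},{"hand":1,"tx":0.009,"ty":0.001,"tz":-0.344},{"hand":1,"tx":0.009,"ty":0.001,"tz":-0.344},{"hand":1,"tx":0.009,"ty":0.001,"tz":-0.344}], grip_force=15)

```text
invalid input
```

drive_tool(commands=[{"hand":0,"tx":0.009,"ty":0.001,"tz":-0.08,"turn":0},{"hand":0,"tx":0.009,"ty":0.001,"tz":-0.16,"turn":0},{"hand":0,"tx":0.009,"ty":0.001,"tz":-0.24,"turn":0},{"hand":0,"tx":0.009,"ty":0.001,"tz":-0.3,"turn":0},{"hand":0,"tx":0.009,"ty":0.001,"tz":-0.344,"turn":0},{"hand":0,"tx":0.009,"ty":0.001,"tz":-0.344,"turn":0},{"hand":1,"tx":0.009,"ty":0.001,"tz":-0.344,"turn":0},{"hand":1,"tx":0.009,"ty":0.001,"tz":-0.344,"turn":0},{"hand":1,"tx":0.009,"ty":0.001,"tz":-0.344,"turn":0},{"hand":1,"tx":0.009,"ty":0.001,"tz":-0.344,"turn":0}], grip_force=15)

```text
time_s: 3.2
tcp_pos: [0.4633, 0.254, 0.0213]
eef_rot: [-179.9, 0.1, -92.4]
contact_force: [-0.0, -0.0, 0.3]
gripper_width: 0.061
gripper_force: 0.0
```

drive_tool(commands=[{"hand":1,"tx":0,"ty":0,"tz":0,"turn":0},{"hand":1,"tx":0,"ty":0,"tz":0,"turn":0},{"hand":1,"tx":0,"ty":0,"tz":0,"turn":0},{"hand":1,"tx":0,"ty":0,"tz":0,"turn":0},{"hand":1,"tx":0,"ty":0,"tz":0.03,"turn":0},{"hand":1,"tx":0,"ty":0,"tz":0.08,"turn":0},{"hand":1,"tx":0,"ty":0,"tz":0.13,"turn":0},{"hand":1,"tx":0,"ty":0,"tz":0.13,"turn":0}], grip_force=15)

```text
time_s: 4.0
tcp_pos: [0.4645, 0.2548, 0.1016]
eef_rot: [-179.8, 0.2, -92.4]
contact_force: [1.0, 0.4, -1.4]
gripper_width: 0.0417
gripper_force: 15.0
```

```bash
cat > held.py <<'E'
import sys
from plant import r
from h import *
name,tag,lift=sys.argv[1],sys.argv[2],float(sys.argv[3])
s=r.get_state();print(s['time_s'],s['tcp_pos'].round(4),s['gripper_width'],s['contact_force'].round(1))
c=wristcam(r);cv2.imwrite(f'pics/w{tag}.png',c['frame'][:,:,::-1])
D=r.trace(name,'wrist')[:4]
z0=s['tcp_pos'][2]-lift
for d in D:
    e=np.array(d['extent']);x,f=fitcyl(c,e,*DIM[name],z0);print(round(d['score'],2),e.round(0),'minus tcp',(x-s['tcp_pos'][:2]).round(4),f.round(1))
E
python3 held.py cap_42 2 .0205
```

```text
4.0 [0.4645 0.2548 0.1016] 0.041668978871208066 [ 1.   0.4 -1.4]
0.76 [312.   2. 360.  11.] minus tcp [-0.0149 -0.1171] [-22.1 -40.3  22.   72.4]
0.6 [282. 188. 354. 280.] minus tcp [-0.0022 -0.0026] [-1.2 -1.   1.2  0.9]
```

drive_tool(commands=[{"hand":1,"tx":0.03,"ty":-0.05,"tz":0,"turn":0},{"hand":1,"tx":0.07,"ty":-0.11,"tz":0,"turn":0},{"hand":1,"tx":0.11,"ty":-0.18,"tz":0,"turn":0},{"hand":1,"tx":0.15,"ty":-0.25,"tz":0,"turn":0},{"hand":1,"tx":0.19,"ty":-0.31,"tz":0,"turn":0},{"hand":1,"tx":0.22,"ty":-0.36,"tz":0,"turn":0},{"hand":1,"tx":0.239,"ty":-0.387,"tz":0,"turn":0},{"hand":1,"tx":0.239,"ty":-0.387,"tz":0,"turn":0},{"hand":1,"tx":0.239,"ty":-0.387,"tz":0,"turn":0}], grip_force=15)

```text
time_s: 5.0
tcp_pos: [0.605, 0.0204, 0.0961]
eef_rot: [179.8, -0.0, -92.5]
contact_force: [0.1, -0.3, -1.6]
gripper_width: 0.0414
gripper_force: 15.0
```

```bash
python3 held.py cap_42 3 .0205
```

```text
5.0 [0.605  0.0204 0.0961] 0.04138736556518078 [ 0.1 -0.3 -1.6]
0.82 [281. 191. 353. 281.] minus tcp [-0.0012 -0.0016] [-1.2 -2.   1.2  1.8]
0.75 [452. 207. 550. 287.] minus tcp [-0.1177  0.0117] [-13.   -8.1   9.4   8.1]
0.75 [456.  50. 534. 104.] minus tcp [-0.1    -0.0856] [-33.2 -16.7  23.   22.4]
```

View pics/w3.png

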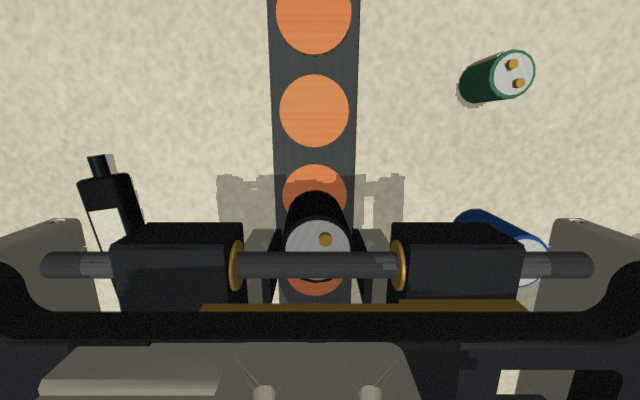

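```bash
cat > pads.py <<'E'
from plant import r
from h import *
def pads(c,lo=(2,80,60)):
    out=[];m=cv2.inRange(cv2.cvtColor(c['frame'],cv2.COLOR_RGB2HSV),lo,(20,255,255))
    k,lab,st,ce=cv2.connectedComponentsWithStats(m)
    for j in range(1,k):
        x,y,w,h,a=st[j]
        if a>2000 and y>0 and abs(w-h)<8: out.append((ray(c,ce[j],.011),a,w,h))
    return out
if __name__=='__main__':
    for i in range(3):
        s=r.get_state();c=wristcam(r);print(s['tcp_pos'].round(4),s['eef_rot'].round(2))
        for p in pads(c): print(p[0].round(4),p[1:],'minus tcp',(p[0]-s['tcp_pos'])[:2].round(4))
E
python3 pads.py
```

```text
[0.6052 0.0214 0.097 ] [ 1.799e+02 -2.000e-02 -9.240e+01]
[ 0.6027 -0.0618  0.011 ] (np.int32(4033), np.int32(70), np.int32(73)) minus tcp [-0.0025 -0.0833]
[0.6054 0.0217 0.0974] [ 1.7994e+02 -1.0000e-02 -9.2360e+01]
[ 0.6027 -0.0618  0.011 ] (np.int32(4042), np.int32(70), np.int32(74)) minus tcp [-0.0027 -0.0835]
[0.6056 0.0219 0.0976] [179.96  -0.   -92.35]
[ 0.6027 -0.0618  0.011 ] (np.int32(4029), np.int32(70), np.int32(74)) minus tcp [-0.0029 -0.0837]
```

drive_tool(commands=[{"hand":1,"tx":0.003,"ty":-0.002,"tz":-0.04,"turn":0},{"hand":1,"tx":0.003,"ty":-0.002,"tz":-0.08,"turn":0},{"hand":1,"tx":0.003,"ty":-0.002,"tz":-0.1,"turn":0},{"hand":1,"tx":0.003,"ty":-0.002,"tz":-0.107,"turn":0},{"hand":1,"tx":0.003,"ty":-0.002,"tz":-0.11,"turn":0},{"hand":1,"tx":0.003,"ty":-0.002,"tz":-0.1115,"turn":0},{"hand":1,"tx":0.003,"ty":-0.002,"tz":-0.1115,"turn":0},{"hand":1,"tx":0.003,"ty":-0.002,"tz":-0.1115,"turn":0},{"hand":1,"tx":0.003,"ty":-0.002,"tz":-0.1115,"turn":0}], grip_force=15)

```text
time_s: 6.15
tcp_pos: [0.6083, 0.0199, 0.0316]
eef_rot: [-180.0, 0.0, -92.4]
contact_force: [-0.7, -0.3, -1.2]
gripper_width: 0.0414
gripper_force: 15.0
```

drive_tool(commands=[{"hand":1,"tx":0,"ty":0,"tz":-0.001,"turn":0},{"hand":1,"tx":0,"ty":0,"tz":-0.002,"turn":0},{"hand":1,"tx":0,"ty":0,"tz":-0.002,"turn":0},{"hand":1,"tx":0,"ty":0,"tz":-0.002,"turn":0}], grip_force=15)

```text
time_s: 6.55
tcp_pos: [0.6087, 0.0199, 0.0311]
eef_rot: [-179.9, 0.0, -92.4]
contact_force: [-1.7, -0.6, 8.0]
gripper_width: 0.0412
gripper_force: 15.0
```

drive_tool(commands=[{"hand":0,"tx":0,"ty":0,"tz":0,"turn":0},{"hand":0,"tx":0,"ty":0,"tz":0,"turn":0},{"hand":0,"tx":0,"ty":0,"tz":0,"turn":0},{"hand":0,"tx":0,"ty":0,"tz":0,"turn":0},{"hand":0,"tx":0,"ty":0,"tz":0,"turn":0},{"hand":0,"tx":0,"ty":0,"tz":0.08,"turn":0},{"hand":0,"tx":0,"ty":0,"tz":0.16,"turn":0},{"hand":0,"tx":0,"ty":0,"tz":0.24,"turn":0},{"hand":0,"tx":0,"ty":0,"tz":0.26,"turn":0}])

```text
time_s: 7.45
tcp_pos: [0.6109, 0.0202, 0.1923]
eef_rot: [-179.5, 0.1, -92.4]
contact_force: [-0.4, 0.1, 0.1]
gripper_width: 0.0874
gripper_force: 0.0
```

drive_tool(commands=[{"hand":0,"tx":-0.28,"ty":0.077,"tz":0,"turn":0},{"hand":0,"tx":-0.28,"ty":0.077,"tz":0,"turn":0},{"hand":0,"tx":-0.28,"ty":0.077,"tz":0,"turn":0},{"hand":0,"tx":-0.28,"ty":0.077,"tz":0,"turn":0},{"hand":0,"tx":-0.28,"ty":0.077,"tz":0,"turn":0},{"hand":0,"tx":-0.28,"ty":0.077,"tz":0,"turn":0},{"hand":0,"tx":-0.28,"ty":0.077,"tz":0,"turn":0},{"hand":0,"tx":-0.28,"ty":0.077,"tz":0,"turn":0}])

```text
time_s: 8.25
tcp_pos: [0.4406, 0.0659, 0.1855]
eef_rot: [180.0, -0.0, -92.5]
contact_force: [0.6, 0.0, -0.7]
gripper_width: 0.0873
gripper_force: 0.0
```

```bash
python3 look.py cap_48 4
python3 - <<'E'
from plant import r
from h import *
c=r.capture('top');cv2.imwrite('pics/t1.png',c['frame'][:,:,::-1])
for d in r.trace('cap_42','top'):
    e=d['extent']
    if e[1]<235: print(e,fitcyl(c,e,.021,.062,.011))
E
```

```text
8.25 [0.4406 0.0659 0.1855] [ 1.7997e+02 -3.0000e-02 -9.2460e+01] [ 34.   -1.2 -27.7   0.  -63.6 -36.5]
cam at [ 0.437 -0.004  0.375]
0.8 [136.5 131.4 199.6 171.5] [0.6058 0.0172] [-4.6 -3.7  5.8  3.5]
0.78 [294.9 162.4 342.  209.9] [0.4374 0.0657] [ 1.4 -2.4 -1.4  2. ]
0.61 [283.9  29.  319.2  76.1] [ 0.4478 -0.0729] [-7.4 -7.3  7.5 10.6]
[286.2, 187.5, 308.2, 210.2] (array([0.60887987, 0.01791823]), array([-0.27609107, -0.80877371,  0.29938567,  0.86161867]))
```

View pics/w4.png

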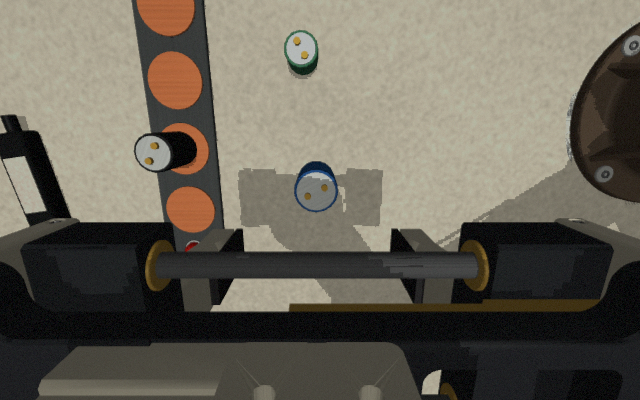

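The black can stands upright on pad b, within about 2 mm of centre. Blue is next.

drive_tool(commands=[{"hand":0,"tx":-0.004,"ty":0,"tz":-0.08,"turn":0},{"hand":0,"tx":-0.004,"ty":0,"tz":-0.16,"turn":0},{"hand":0,"tx":-0.004,"ty":0,"tz":-0.22,"turn":0},{"hand":0,"tx":-0.004,"ty":0,"tz":-0.259,"turn":0},{"hand":0,"tx":-0.004,"ty":0,"tz":-0.259,"turn":0},{"hand":0,"tx":-0.004,"ty":0,"tz":-0.259,"turn":0},{"hand":1,"tx":-0.004,"ty":0,"tz":-0.259,"turn":0},{"hand":1,"tx":-0.004,"ty":0,"tz":-0.259,"turn":0},{"hand":1,"tx":-0.004,"ty":0,"tz":-0.259,"turn":0},{"hand":1,"tx":-0.004,"ty":0,"tz":-0.259,"turn":0}], grip_force=20)

```text
time_s: 9.45
tcp_pos: [0.438, 0.0663, 0.0312]
eef_rot: [-179.9, 0.1, -92.4]
contact_force: [0.0, -0.4, 0.4]
gripper_width: 0.0611
gripper_force: 0.0
```

drive_tool(commands=[{"hand":1,"tx":0,"ty":0,"tz":0,"turn":0},{"hand":1,"tx":0,"ty":0,"tz":0,"turn":0},{"hand":1,"tx":0,"ty":0,"tz":0,"turn":0},{"hand":1,"tx":0,"ty":0,"tz":0.03,"turn":0},{"hand":1,"tx":0,"ty":0,"tz":0.08,"turn":0},{"hand":1,"tx":0,"ty":0,"tz":0.13,"turn":0},{"hand":1,"tx":0,"ty":0,"tz":0.13,"turn":0},{"hand":1,"tx":0,"ty":0,"tz":0.13,"turn":0},{"hand":1,"tx":0,"ty":0,"tz":0.13,"turn":0}], grip_force=20)

```text
time_s: 10.35
tcp_pos: [0.4365, 0.0656, 0.1074]
eef_rot: [179.9, -0.0, -92.4]
contact_force: [-0.5, -0.2, -2.0]
gripper_width: 0.0476
gripper_force: 19.9
```

```bash
python3 held.py cap_48 5 .03; python3 pads.py
```

```text
10.35 [0.4365 0.0656 0.1074] 0.04759757273158506 [-0.5 -0.2 -2. ]
0.8 [276. 188. 365. 288.] minus tcp [-0.0032 -0.0011] [ 0.8 -4.5 -0.8  3.6]
0.7 [266.   0. 315.  63.] minus tcp [ 0.0063 -0.107 ] [-28.  -20.6  28.1  42.6]
0.67 [ 99.   2. 143.  10.] minus tcp [ 0.0881 -0.117 ] [-46.6 -40.3  74.1  86.7]
0.55 [ 68. 131. 160. 188.] minus tcp [ 0.1107 -0.0549] [-25.  -15.5  38.2  22.3]
[0.4367 0.0656 0.1073] [ 1.7988e+02 -7.0000e-02 -9.2420e+01]
[ 0.6026 -0.0619  0.011 ] (np.int32(4270), np.int32(72), np.int32(76)) minus tcp [ 0.1659 -0.1275]
[0.4368 0.0656 0.1074] [ 1.7989e+02 -7.0000e-02 -9.2420e+01]
[ 0.6026 -0.0619  0.011 ] (np.int32(4264), np.int32(73), np.int32(76)) minus tcp [ 0.1658 -0.1276]
[0.437  0.0657 0.1076] [ 1.799e+02 -6.000e-02 -9.242e+01]
[ 0.6026 -0.0619  0.011 ] (np.int32(4258), np.int32(72), np.int32(76)) minus tcp [ 0.1656 -0.1276]
```

drive_tool(commands=[{"hand":1,"tx":0.03,"ty":0.03,"tz":0,"turn":0},{"hand":1,"tx":0.09,"ty":0.0575,"tz":0,"turn":0},{"hand":1,"tx":0.16,"ty":0.0575,"tz":0,"turn":0},{"hand":1,"tx":0.22,"ty":0.0575,"tz":0,"turn":0},{"hand":1,"tx":0.27,"ty":0.0575,"tz":0,"turn":0},{"hand":1,"tx":0.289,"ty":0.0575,"tz":0,"turn":0},{"hand":1,"tx":0.289,"ty":0.0575,"tz":0,"turn":0},{"hand":1,"tx":0.289,"ty":0.0575,"tz":0,"turn":0},{"hand":1,"tx":0.289,"ty":0.0575,"tz":0,"turn":0},{"hand":1,"tx":0.289,"ty":0.0575,"tz":0,"turn":0}], grip_force=20)

```text
time_s: 11.6
tcp_pos: [0.6102, 0.1007, 0.1089]
eef_rot: [-180.0, 0.0, -92.4]
contact_force: [0.4, 0.4, -2.1]
gripper_width: 0.0474
gripper_force: 19.9
```

```bash
python3 held.py cap_48 6 .03; python3 pads.py
```

```text
11.6 [0.6102 0.1007 0.1089] 0.04735184670463463 [ 0.4  0.4 -2.1]
0.69 [285.  75. 342. 138.] minus tcp [-0.0029 -0.0758] [-21.3 -17.9  21.3  23.4]
0.63 [274. 188. 363. 291.] minus tcp [-0.0021  0.0001] [ 1.  -3.  -1.1  2.3]
0.62 [468.   2. 502.  14.] minus tcp [-0.0855 -0.1093] [-72.8 -39.   46.1  83.3]
[0.6106 0.1008 0.109 ] [-1.7996e+02  2.0000e-02 -9.2390e+01]
[0.6107 0.1007 0.1089] [-1.7997e+02  2.0000e-02 -9.2390e+01]
[0.6108 0.1007 0.1089] [-1.7997e+02  2.0000e-02 -9.2390e+01]
```

drive_tool(commands=[{"hand":1,"tx":0,"ty":-0.002,"tz":-0.04,"turn":0},{"hand":1,"tx":0,"ty":-0.002,"tz":-0.08,"turn":0},{"hand":1,"tx":0,"ty":-0.002,"tz":-0.1,"turn":0},{"hand":1,"tx":0,"ty":-0.002,"tz":-0.107,"turn":0},{"hand":1,"tx":0,"ty":-0.002,"tz":-0.11,"turn":0},{"hand":1,"tx":0,"ty":-0.002,"tz":-0.112,"turn":0},{"hand":1,"tx":0,"ty":-0.002,"tz":-0.112,"turn":0},{"hand":1,"tx":0,"ty":-0.002,"tz":-0.112,"turn":0},{"hand":1,"tx":0,"ty":-0.002,"tz":-0.112,"turn":0}], grip_force=20)

```text
time_s: 12.75
tcp_pos: [0.6115, 0.0995, 0.042]
eef_rot: [-179.9, 0.0, -92.4]
contact_force: [0.1, -0.4, 0.0]
gripper_width: 0.0476
gripper_force: 19.9
```

drive_tool(commands=[{"hand":1,"tx":0,"ty":0,"tz":-0.001,"turn":0},{"hand":1,"tx":0,"ty":0,"tz":-0.001,"turn":0},{"hand":0,"tx":0,"ty":0,"tz":-0.001,"turn":0},{"hand":0,"tx":0,"ty":0,"tz":-0.001,"turn":0},{"hand":0,"tx":0,"ty":0,"tz":-0.001,"turn":0},{"hand":0,"tx":0,"ty":0,"tz":-0.001,"turn":0},{"hand":0,"tx":0,"ty":0,"tz":0.05,"turn":0},{"hand":0,"tx":0,"ty":0,"tz":0.13,"turn":0},{"hand":0,"tx":0,"ty":0,"tz":0.21,"turn":0},{"hand":0,"tx":0,"ty":0,"tz":0.24,"turn":0}])

```text
time_s: 13.75
tcp_pos: [0.6132, 0.0998, 0.1909]
eef_rot: [-179.6, 0.1, -92.4]
contact_force: [0.0, 0.4, -0.6]
gripper_width: 0.0875
gripper_force: 0.0
```

drive_tool(commands=[{"hand":0,"tx":-0.26,"ty":-0.29,"tz":0,"turn":0},{"hand":0,"tx":-0.26,"ty":-0.29,"tz":0,"turn":0},{"hand":0,"tx":-0.26,"ty":-0.29,"tz":0,"turn":0},{"hand":0,"tx":-0.26,"ty":-0.29,"tz":0,"turn":0},{"hand":0,"tx":-0.26,"ty":-0.29,"tz":0,"turn":0},{"hand":0,"tx":-0.26,"ty":-0.29,"tz":0,"turn":0},{"hand":0,"tx":-0.26,"ty":-0.29,"tz":0,"turn":0},{"hand":0,"tx":-0.26,"ty":-0.29,"tz":0,"turn":0},{"hand":0,"tx":-0.26,"ty":-0.29,"tz":0,"turn":0}])

```text
time_s: 14.65
tcp_pos: [0.4556, -0.074, 0.1851]
eef_rot: [180.0, -0.0, -92.4]
contact_force: [0.1, 0.3, 0.1]
gripper_width: 0.0874
gripper_force: 0.0
```

```bash
python3 look.py cap_36 7
python3 - <<'E'
from plant import r
from h import *
c=r.capture('top');cv2.imwrite('pics/t2.png',c['frame'][:,:,::-1])
for d in r.trace('cap_48','top'):
    e=d['extent'];n='cap_48' if e[0]<275 else 'cap_42'
    if e[1]<235: print(e,n,fitcyl(c,e,*DIM[n],.011))
    else: print(e,fitcyl(c,e,*DIM['cap_36']))
E
```

```text
14.65 [ 0.4556 -0.074   0.1851] [179.98  -0.   -92.37] [ 15.3   0.5 -26.   -0.  -63.5 -17.7]
cam at [ 0.452 -0.144  0.374]
0.75 [210.4 297.7 233.  311.1] [0.5926 0.0935] [ -6.8 -15.6   7.7  15.1]
0.68 [306.7 162.2 335.7 196.5] [ 0.4489 -0.0783] [-1.  -0.9  1.   0.8]
0.64 [270.9   0.  303.9  39.6] [ 0.477  -0.2513] [-2.1 -6.1  2.4  7.7]
0.39 [187.3 235.9 206.5 250.1] [ 6.129e-01 -2.000e-04] [-11.  -13.3  12.5  13. ]
[282.6, 186.5, 307.8, 211.0] cap_42 (array([0.60901281, 0.02190055]), array([ 1.18614465,  0.06016482, -1.28091833, -0.05831491]))
[243.3, 179.4, 273.4, 209.9] cap_48 (array([0.61411524, 0.09193722]), array([ 0.20073645,  0.8818257 , -0.22212141, -0.95371721]))
[420.4, 261.1, 443.8, 283.1] (array([ 0.47488049, -0.24864403]), array([-1.07505602,  0.68764976,  1.01513399, -0.64828969]))
```

View pics/w7.png

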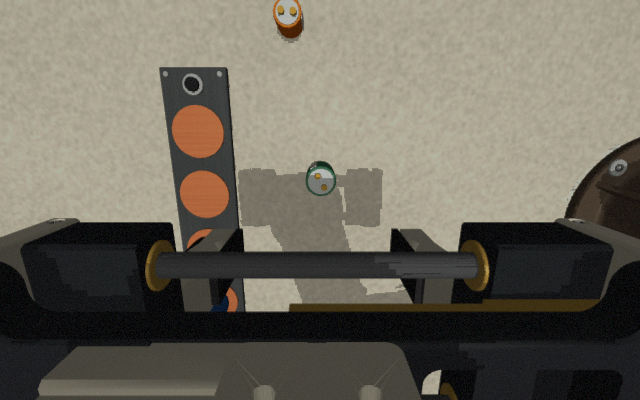

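Green is at (320,178) in the wrist view, at about (0.4495, -0.080).

drive_tool(commands=[{"hand":0,"tx":-0.01,"ty":-0.008,"tz":-0.08,"turn":0},{"hand":0,"tx":-0.01,"ty":-0.008,"tz":-0.16,"turn":0},{"hand":0,"tx":-0.01,"ty":-0.008,"tz":-0.23,"turn":0},{"hand":0,"tx":-0.01,"ty":-0.008,"tz":-0.27,"turn":0},{"hand":0,"tx":-0.01,"ty":-0.008,"tz":-0.285,"turn":0},{"hand":0,"tx":-0.01,"ty":-0.008,"tz":-0.285,"turn":0},{"hand":1,"tx":-0.01,"ty":-0.008,"tz":-0.285,"turn":0},{"hand":1,"tx":-0.01,"ty":-0.008,"tz":-0.285,"turn":0},{"hand":1,"tx":-0.01,"ty":-0.008,"tz":-0.285,"turn":0},{"hand":1,"tx":-0.01,"ty":-0.008,"tz":-0.285,"turn":0}], grip_force=12)

```text
time_s: 15.85
tcp_pos: [0.4496, -0.0793, 0.0151]
eef_rot: [-179.9, 0.0, -92.4]
contact_force: [-0.6, 0.2, 1.0]
gripper_width: 0.061
gripper_force: 0.0
```

drive_tool(commands=[{"hand":1,"tx":0,"ty":0,"tz":0,"turn":0},{"hand":1,"tx":0,"ty":0,"tz":0,"turn":0},{"hand":1,"tx":0,"ty":0,"tz":0,"turn":0},{"hand":1,"tx":0,"ty":0,"tz":0,"turn":0},{"hand":1,"tx":0,"ty":0,"tz":0.03,"turn":0},{"hand":1,"tx":0,"ty":0,"tz":0.08,"turn":0},{"hand":1,"tx":0,"ty":0,"tz":0.13,"turn":0},{"hand":1,"tx":0,"ty":0,"tz":0.13,"turn":0},{"hand":1,"tx":0,"ty":0,"tz":0.13,"turn":0},{"hand":1,"tx":0,"ty":0,"tz":0.13,"turn":0}], grip_force=12)

```text
time_s: 16.85
tcp_pos: [0.4481, -0.0795, 0.0913]
eef_rot: [179.9, -0.0, -92.4]
contact_force: [-0.5, -0.1, -1.5]
gripper_width: 0.0349
gripper_force: 12.0
```

```bash
python3 held.py cap_36 8 .014; python3 pads.py
```

```text
16.85 [ 0.4481 -0.0795  0.0913] 0.034935995914478574 [-0.5 -0.1 -1.5]
0.78 [253.   0. 290.  13.] minus tcp [ 0.0139 -0.1229] [-16.9 -35.2  23.1  56.9]
0.57 [287. 198. 346. 251.] minus tcp [-0.0016 -0.0088] [ -1.7 -12.5   1.7  11.1]
0.52 [126. 303. 131. 310.] minus tcp [0.1276 0.0477] [-38.9 -40.2  49.9  40.4]
[ 0.4481 -0.0796  0.0912] [ 1.7988e+02 -3.0000e-02 -9.2420e+01]
[ 0.5993 -0.1418  0.011 ] (np.int32(3973), np.int32(72), np.int32(71)) minus tcp [ 0.1512 -0.0622]
[ 0.4483 -0.0796  0.0913] [ 1.7989e+02 -3.0000e-02 -9.2420e+01]
[ 0.5993 -0.1418  0.011 ] (np.int32(3975), np.int32(72), np.int32(71)) minus tcp [ 0.151  -0.0622]
[ 0.4484 -0.0796  0.0914] [ 1.7989e+02 -3.0000e-02 -9.2420e+01]
[ 0.5992 -0.1418  0.011 ] (np.int32(3967), np.int32(72), np.int32(71)) minus tcp [ 0.1509 -0.0622]
```

```bash
cat >> held.py <<'E'
    s3=least_squares(lambda p:(bbox(cyl(c,*p,*DIM[name],z0))-e)[:3],x);print('   top-edge fit minus tcp',(s3.x-s['tcp_pos'][:2]).round(4),s3.fun.round(1))
E
python3 held.py cap_36 9 .014
```

```text
17.1 [ 0.4485 -0.0796  0.0915] 0.03551034490320663 [ 0.4  0.4 -0.8]
0.9 [288. 196. 347. 253.] minus tcp [-0.0019 -0.0088] [ -1.9 -10.9   1.9   9.6]
   top-edge fit minus tcp [-0.0016 -0.0006] [-1.5  0.1  1.5]
0.9 [255.   0. 290.  15.] minus tcp [ 0.0133 -0.1226] [-17.5 -34.5  23.9  55.7]
   top-edge fit minus tcp [ 0.0146 -0.1085] [-16.9   1.   22.9]
```

View pics/w8.png

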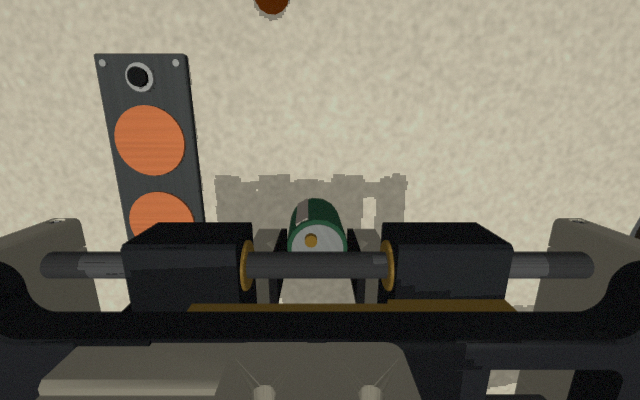

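drive_tool(commands=[{"hand":1,"tx":0.03,"ty":0.032,"tz":0,"turn":0},{"hand":1,"tx":0.08,"ty":0.032,"tz":0,"turn":0},{"hand":1,"tx":0.14,"ty":0.032,"tz":0,"turn":0},{"hand":1,"tx":0.2,"ty":0.032,"tz":0,"turn":0},{"hand":1,"tx":0.24,"ty":0.032,"tz":0,"turn":0},{"hand":1,"tx":0.258,"ty":0.032,"tz":0,"turn":0},{"hand":1,"tx":0.258,"ty":0.032,"tz":0,"turn":0},{"hand":1,"tx":0.258,"ty":0.032,"tz":0,"turn":0},{"hand":1,"tx":0.258,"ty":0.032,"tz":0,"turn":0},{"hand":1,"tx":0.258,"ty":0.032,"tz":0,"turn":0}], grip_force=12)

```text
time_s: 18.2
tcp_pos: [0.6031, -0.0602, 0.0927]
eef_rot: [-180.0, 0.0, -92.4]
contact_force: [-0.2, 0.5, -0.1]
gripper_width: 0.0356
gripper_force: 12.0
```

drive_tool(commands=[{"hand":1,"tx":0,"ty":0,"tz":-0.04,"turn":0},{"hand":1,"tx":0,"ty":0,"tz":-0.08,"turn":0},{"hand":1,"tx":0,"ty":0,"tz":-0.1,"turn":0},{"hand":1,"tx":0,"ty":0,"tz":-0.105,"turn":0},{"hand":1,"tx":0,"ty":0,"tz":-0.109,"turn":0},{"hand":1,"tx":0,"ty":0,"tz":-0.111,"turn":0},{"hand":1,"tx":0,"ty":0,"tz":-0.111,"turn":0},{"hand":1,"tx":0,"ty":0,"tz":-0.111,"turn":0},{"hand":1,"tx":0,"ty":0,"tz":-0.111,"turn":0}], grip_force=12)

```text
time_s: 19.1
tcp_pos: [0.6041, -0.0602, 0.0261]
eef_rot: [-180.0, 0.0, -92.4]
contact_force: [0.8, 0.1, -1.0]
gripper_width: 0.0352
gripper_force: 12.0
```

drive_tool(commands=[{"hand":1,"tx":0,"ty":0,"tz":-0.0015,"turn":0},{"hand":1,"tx":0,"ty":0,"tz":-0.0015,"turn":0},{"hand":1,"tx":0,"ty":0,"tz":-0.0015,"turn":0}], grip_force=12)

```text
time_s: 19.4
tcp_pos: [0.6042, -0.0602, 0.0253]
eef_rot: [-179.9, -0.0, -92.4]
contact_force: [-0.5, -0.0, 3.2]
gripper_width: 0.0351
gripper_force: 12.0
```

drive_tool(commands=[{"hand":0,"tx":0,"ty":0,"tz":0,"turn":0},{"hand":0,"tx":0,"ty":0,"tz":0,"turn":0},{"hand":0,"tx":0,"ty":0,"tz":0,"turn":0},{"hand":0,"tx":0,"ty":0,"tz":0,"turn":0},{"hand":0,"tx":0,"ty":0,"tz":0,"turn":0},{"hand":0,"tx":0,"ty":0,"tz":0.05,"turn":0},{"hand":0,"tx":0,"ty":0,"tz":0.13,"turn":0},{"hand":0,"tx":0,"ty":0,"tz":0.21,"turn":0},{"hand":0,"tx":0,"ty":0,"tz":0.26,"turn":0}])

```text
time_s: 20.3
tcp_pos: [0.605, -0.0603, 0.1848]
eef_rot: [-179.8, 0.0, -92.4]
contact_force: [0.4, -1.1, -0.3]
gripper_width: 0.0872
gripper_force: 0.0
```

drive_tool(commands=[{"hand":0,"tx":-0.215,"ty":-0.317,"tz":0,"turn":0},{"hand":0,"tx":-0.215,"ty":-0.317,"tz":0,"turn":0},{"hand":0,"tx":-0.215,"ty":-0.317,"tz":0,"turn":0},{"hand":0,"tx":-0.215,"ty":-0.317,"tz":0,"turn":0},{"hand":0,"tx":-0.215,"ty":-0.317,"tz":0,"turn":0},{"hand":0,"tx":-0.215,"ty":-0.317,"tz":0,"turn":0},{"hand":0,"tx":-0.215,"ty":-0.317,"tz":0,"turn":0},{"hand":0,"tx":-0.215,"ty":-0.317,"tz":0,"turn":0},{"hand":0,"tx":-0.215,"ty":-0.317,"tz":0,"turn":0}])

```text
time_s: 21.2
tcp_pos: [0.4754, -0.2497, 0.1807]
eef_rot: [180.0, 0.0, -92.3]
contact_force: [0.3, -0.6, 0.3]
gripper_width: 0.0872
gripper_force: 0.0
```

```bash
python3 look.py cap_30 10
```

```text
21.2 [ 0.4754 -0.2497  0.1807] [179.99   0.   -92.34] [ -6.8   8.2 -18.1  -0.  -63.7   4.4]
cam at [ 0.471 -0.32   0.37 ]
0.98 [301.1 162.2 327.8 190.1] [ 0.4764 -0.2578] [ 0.6 -0.8 -0.6  0.8]
0.76 [217.3 303.6 243.8 310.2] [ 0.6018 -0.0765] [ -1.5 -15.    1.6  14.5]
```

View pics/w10.png

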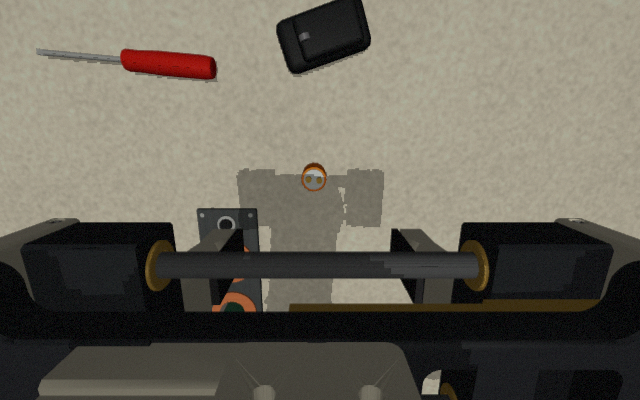

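Orange is at (314,177), and the mouse is well clear. I'll grip it.

drive_tool(commands=[{"hand":0,"tx":0.001,"ty":-0.012,"tz":-0.08,"turn":0},{"hand":0,"tx":0.001,"ty":-0.012,"tz":-0.16,"turn":0},{"hand":0,"tx":0.001,"ty":-0.012,"tz":-0.23,"turn":0},{"hand":0,"tx":0.001,"ty":-0.012,"tz":-0.265,"turn":0},{"hand":0,"tx":0.001,"ty":-0.012,"tz":-0.28,"turn":0},{"hand":0,"tx":0.001,"ty":-0.012,"tz":-0.28,"turn":0},{"hand":1,"tx":0.001,"ty":-0.012,"tz":-0.28,"turn":0},{"hand":1,"tx":0.001,"ty":-0.012,"tz":-0.28,"turn":0},{"hand":1,"tx":0.001,"ty":-0.012,"tz":-0.28,"turn":0},{"hand":1,"tx":0.001,"ty":-0.012,"tz":-0.28,"turn":0}], grip_force=10)

```text
time_s: 22.3
tcp_pos: [0.476, -0.2578, 0.0137]
eef_rot: [-179.9, -0.0, -92.4]
contact_force: [0.7, 0.3, 0.5]
gripper_width: 0.0614
gripper_force: 0.0
```

drive_tool(commands=[{"hand":1,"tx":0,"ty":0,"tz":0,"turn":0},{"hand":1,"tx":0,"ty":0,"tz":0,"turn":0},{"hand":1,"tx":0,"ty":0,"tz":0,"turn":0},{"hand":1,"tx":0,"ty":0,"tz":0,"turn":0},{"hand":1,"tx":0,"ty":0,"tz":0.03,"turn":0},{"hand":1,"tx":0,"ty":0,"tz":0.08,"turn":0},{"hand":1,"tx":0,"ty":0,"tz":0.13,"turn":0},{"hand":1,"tx":0,"ty":0,"tz":0.13,"turn":0},{"hand":1,"tx":0,"ty":0,"tz":0.13,"turn":0},{"hand":1,"tx":0,"ty":0,"tz":0.13,"turn":0}], grip_force=10)

```text
time_s: 23.3
tcp_pos: [0.4747, -0.2574, 0.09]
eef_rot: [179.9, 0.0, -92.4]
contact_force: [0.2, 0.3, -1.6]
gripper_width: 0.0003
gripper_force: 0.0
```

```bash
python3 held.py cap_30 11 .012
```

```text
23.3 [ 0.4747 -0.2574  0.09  ] 0.00032170339556870107 [ 0.2  0.3 -1.6]
0.9 [294. 182. 329. 224.] minus tcp [ 0.0012 -0.0214] [-7.8 -9.1  7.8  8.6]
   top-edge fit minus tcp [ 0.0015 -0.0144] [-7.5  0.4  7.6]
```

View pics/w11.png

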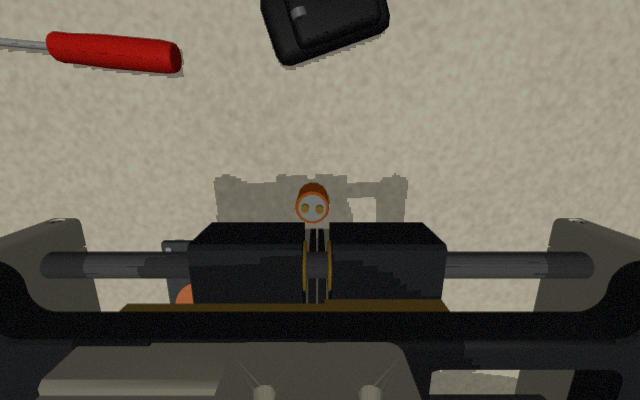

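The gripper shut empty. The orange can still stands upright at (312,203), just ahead of the fingers, so I'll re-measure it.

drive_tool(commands=[{"hand":0,"tx":0,"ty":0,"tz":0.1,"turn":0},{"hand":0,"tx":0,"ty":0,"tz":0.1,"turn":0},{"hand":0,"tx":0,"ty":0,"tz":0.1,"turn":0},{"hand":0,"tx":0,"ty":0,"tz":0.1,"turn":0},{"hand":0,"tx":0,"ty":0,"tz":0.1,"turn":0},{"hand":0,"tx":0,"ty":0,"tz":0.1,"turn":0},{"hand":0,"tx":0,"ty":0,"tz":0.1,"turn":0}])

```text
time_s: 24.1
tcp_pos: [0.475, -0.2576, 0.15]
eef_rot: [179.9, 0.0, -92.4]
contact_force: [-0.2, -0.7, -0.3]
gripper_width: 0.0509
gripper_force: 0.0
```

```bash
python3 look.py cap_30 12
python3 - <<'E'
from plant import r
from h import *
for n in('top','scene'):
    c=r.capture(n);cv2.imwrite(f'pics/{n}3.png',c['frame'][:,:,::-1])
    for d in r.trace('cap_30',n):
        e=d['extent'];x,f=fitcyl(c,e,*DIM['cap_30']);print(n,np.round(e),x.round(4),f.round(1))
E
```

```text
24.1 [ 0.475  -0.2576  0.15  ] [ 1.7991e+02  1.0000e-02 -9.2420e+01] [ -7.7  10.  -20.1  -0.  -59.9   5.3]
cam at [ 0.471 -0.328  0.339]
0.77 [298.8 172.6 325.6 206.9] [ 0.4785 -0.2555] [-0.5  0.6  0.5 -0.5]
top [329. 191. 348. 214.] [ 0.6065 -0.0628] [ 1.7  2.9 -1.7 -3. ]
top [241. 178. 271. 210.] [0.6182 0.1008] [ 5.9  7.4 -6.2 -7.7]
top [284. 187. 308. 208.] [0.6133 0.0212] [ 3.8  2.  -4.  -2.1]
top [241.  92. 328. 118.] [0.8005 0.0527] [ 34.5   2.9 -36.2  -2.9]
scene [367. 178. 394. 229.] [0.581  0.0989] [  4.8  13.4  -4.7 -11.9]
scene [326. 178. 348. 212.] [0.5762 0.0076] [ 3.9  5.3 -3.7 -4.6]
scene [398. 215. 414. 230.] [0.6239 0.155 ] [-1.6 -6.3  1.5  5.6]
scene [292. 178. 312. 207.] [ 0.5888 -0.0626] [ 2.3  2.6 -2.4 -2.3]
scene [238. 142. 251. 160.] [ 0.4616 -0.2602] [-0.4 -0.7  0.4  0.6]
```

View pics/w12.png

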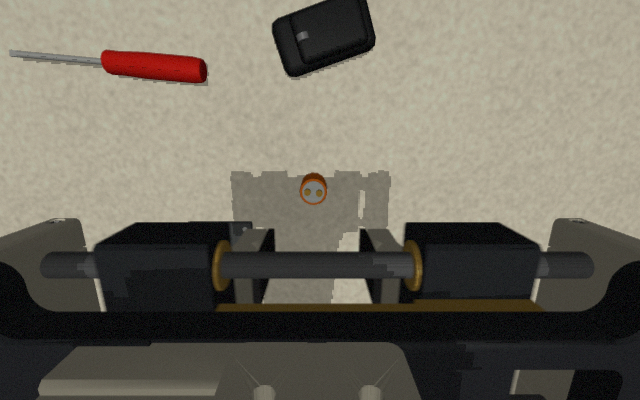

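The can hasn't really moved. The lift started before the fingers had reached the 30 mm diameter. I'll retry and let them close for longer.

drive_tool(commands=[{"hand":0,"tx":0.005,"ty":0.002,"tz":0,"turn":0},{"hand":0,"tx":0.005,"ty":0.002,"tz":0,"turn":0},{"hand":0,"tx":0.005,"ty":0.002,"tz":0,"turn":0},{"hand":0,"tx":0.005,"ty":0.002,"tz":-0.06,"turn":0},{"hand":0,"tx":0.005,"ty":0.002,"tz":-0.14,"turn":0},{"hand":0,"tx":0.005,"ty":0.002,"tz":-0.2,"turn":0},{"hand":0,"tx":0.005,"ty":0.002,"tz":-0.23,"turn":0},{"hand":0,"tx":0.005,"ty":0.002,"tz":-0.23,"turn":0},{"hand":0,"tx":0.005,"ty":0.002,"tz":-0.23,"turn":0},{"hand":0,"tx":0.005,"ty":0.002,"tz":-0.23,"turn":0}], grip_force=10)

```text
time_s: 25.4
tcp_pos: [0.4796, -0.2567, 0.0142]
eef_rot: [-179.9, -0.0, -92.4]
contact_force: [0.0, 0.5, -0.4]
gripper_width: 0.0876
gripper_force: 0.0
```

drive_tool(commands=[{"hand":1,"tx":0,"ty":0,"tz":0,"turn":0},{"hand":1,"tx":0,"ty":0,"tz":0,"turn":0},{"hand":1,"tx":0,"ty":0,"tz":0,"turn":0},{"hand":1,"tx":0,"ty":0,"tz":0,"turn":0},{"hand":1,"tx":0,"ty":0,"tz":0,"turn":0},{"hand":1,"tx":0,"ty":0,"tz":0,"turn":0},{"hand":1,"tx":0,"ty":0,"tz":0,"turn":0},{"hand":1,"tx":0,"ty":0,"tz":0,"turn":0},{"hand":1,"tx":0,"ty":0,"tz":0,"turn":0}], grip_force=10)

```text
time_s: 26.3
tcp_pos: [0.4784, -0.2564, 0.0127]
eef_rot: [180.0, 0.0, -92.4]
contact_force: [1.0, -0.5, 1.0]
gripper_width: 0.0212
gripper_force: 0.0
```

```bash
python3 held.py cap_30 13 .0127
```

```text
26.3 [ 0.4784 -0.2564  0.0127] 0.021191624985505354 [ 1.  -0.5  1. ]
0.55 [293. 202. 339. 251.] minus tcp [-0.0009 -0.0045] [-1.4 -6.9  1.4  6.3]
   top-edge fit minus tcp [-0.0007  0.0008] [-1.2  0.1  1.2]
```

View pics/w13.png

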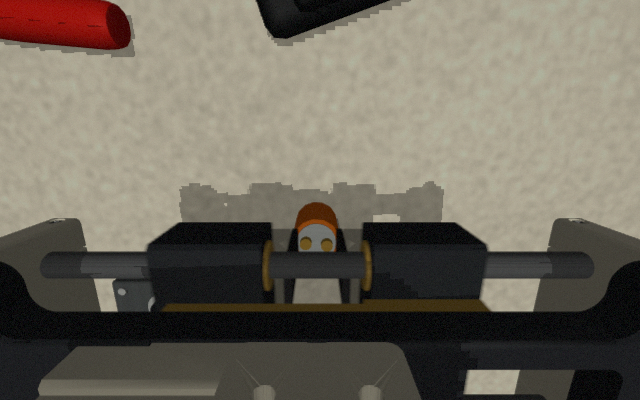

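drive_tool(commands=[{"hand":1,"tx":0,"ty":0,"tz":0,"turn":0}], grip_force=10)

```text
time_s: 26.5
tcp_pos: [0.4784, -0.2565, 0.0128]
eef_rot: [-180.0, -0.0, -92.4]
contact_force: [1.2, -0.3, 0.3]
gripper_width: 0.0171
gripper_force: 10.0
```

```bash
python3 held.py cap_30 14 .0127
```

```text
26.5 [ 0.4784 -0.2565  0.0128] 0.017083646049359028 [ 1.2 -0.3  0.3]
0.91 [292. 202. 339. 251.] minus tcp [-0.0006 -0.0048] [-1.1 -6.9  1.1  6.3]
   top-edge fit minus tcp [-0.0004  0.0005] [-0.9  0.   0.9]
```

View pics/w14.png

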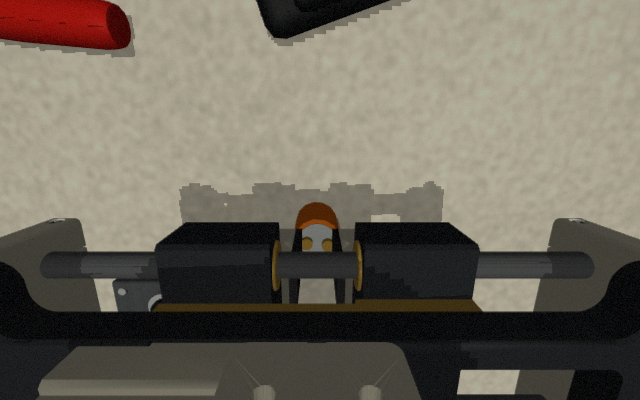

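drive_tool(commands=[{"hand":1,"tx":0,"ty":0,"tz":0,"turn":0},{"hand":1,"tx":0,"ty":0,"tz":0,"turn":0}], grip_force=10)

```text
time_s: 26.8
tcp_pos: [0.4783, -0.2564, 0.0127]
eef_rot: [180.0, 0.0, -92.4]
contact_force: [-0.0, -0.3, 0.1]
gripper_width: 0.0173
gripper_force: 10.0
```

Run:
```python
from plant import r
from h import *
c=r.capture('scene');f=c['frame'][:,:,::-1]
a=cv2.resize(f[90:240,180:420],None,fx=3,fy=3,interpolation=cv2.INTER_CUBIC)
cv2.imwrite('pics/s4.png',a)
s=r.get_state();print(s['tcp_pos'],proj(c,s['tcp_pos']),proj(c,[[.478,-.2565,0],[.478,-.2565,.04]]))
```

```text
[ 0.47838511 -0.25644055  0.0127657 ] [[242.8695751  156.97591664]] [[243.51910369 161.51178823]
 [241.61322054 146.82000182]]
```

View pics/s4.png

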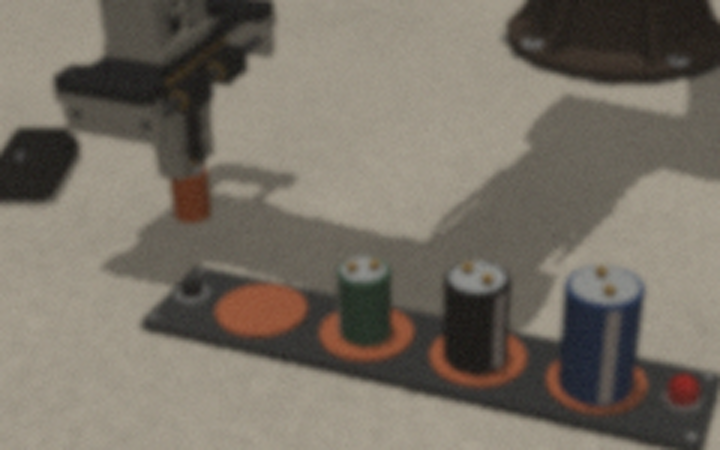

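The scene crop shows the whole orange can below the fingertips. They sit about 25 mm higher than I assumed and are pinching the terminals. I'll open and lower carefully, watching the force.

drive_tool(commands=[{"hand":0,"tx":0,"ty":0,"tz":0,"turn":0},{"hand":0,"tx":0,"ty":0,"tz":0,"turn":0},{"hand":0,"tx":0,"ty":0,"tz":0,"turn":0},{"hand":0,"tx":0,"ty":0,"tz":0,"turn":0},{"hand":0,"tx":0,"ty":0,"tz":0,"turn":0},{"hand":0,"tx":0,"ty":0,"tz":-0.005,"turn":0},{"hand":0,"tx":0,"ty":0,"tz":-0.01,"turn":0},{"hand":0,"tx":0,"ty":0,"tz":-0.01,"turn":0},{"hand":0,"tx":0,"ty":0,"tz":-0.01,"turn":0}])

```text
time_s: 27.75
tcp_pos: [0.4782, -0.2564, 0.0065]
eef_rot: [180.0, 0.0, -92.4]
contact_force: [0.3, 0.9, -0.7]
gripper_width: 0.0837
gripper_force: 0.0
```

Run:
```python
from plant import r
from h import *
c=r.capture('scene');f=c['frame'][:,:,::-1]
cv2.imwrite('pics/s5.png',cv2.resize(f[100:190,190:330],None,fx=5,fy=5,interpolation=cv2.INTER_CUBIC))
```

```text
(no output)
```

View pics/s5.png

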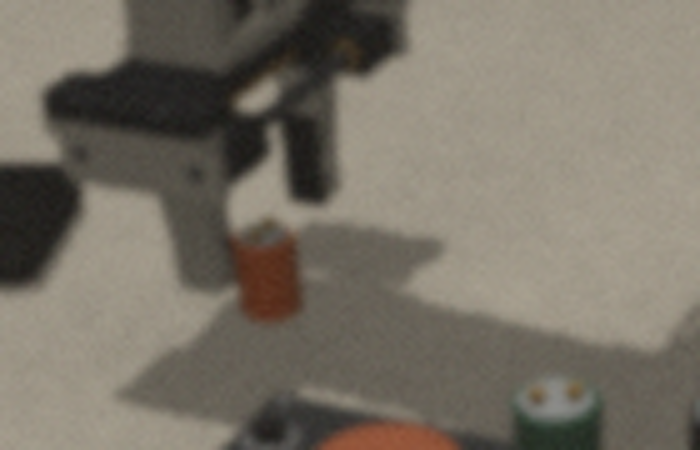

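Tip midpoint in the crop is (257,243), level with the can's lid, so the tips are at z ≈ 0.035. I'll lower further in guarded steps.

drive_tool(commands=[{"hand":0,"tx":0,"ty":0,"tz":-0.004,"turn":0},{"hand":0,"tx":0,"ty":0,"tz":-0.008,"turn":0},{"hand":0,"tx":0,"ty":0,"tz":-0.008,"turn":0},{"hand":0,"tx":0,"ty":0,"tz":-0.008,"turn":0}])

```text
time_s: 28.2
tcp_pos: [0.4783, -0.2564, 0.0018]
eef_rot: [180.0, 0.0, -92.4]
contact_force: [0.6, 0.1, 0.5]
gripper_width: 0.0879
gripper_force: 0.0
```

drive_tool(commands=[{"hand":0,"tx":0,"ty":0,"tz":-0.003,"turn":0},{"hand":0,"tx":0,"ty":0,"tz":-0.006,"turn":0},{"hand":0,"tx":0,"ty":0,"tz":-0.006,"turn":0},{"hand":0,"tx":0,"ty":0,"tz":-0.006,"turn":0}])

```text
time_s: 28.6
tcp_pos: [0.4783, -0.2564, -0.0017]
eef_rot: [180.0, 0.0, -92.4]
contact_force: [0.2, 1.1, 0.9]
gripper_width: 0.0878
gripper_force: 0.0
```

drive_tool(commands=[{"hand":0,"tx":0,"ty":0,"tz":-0.006,"turn":0},{"hand":0,"tx":0,"ty":0,"tz":-0.012,"turn":0},{"hand":0,"tx":0,"ty":0,"tz":-0.012,"turn":0},{"hand":0,"tx":0,"ty":0,"tz":-0.012,"turn":0}])

```text
time_s: 29.0
tcp_pos: [0.4782, -0.2564, -0.0091]
eef_rot: [180.0, 0.0, -92.4]
contact_force: [-0.8, 0.2, 0.2]
gripper_width: 0.0877
gripper_force: 0.0
```

drive_tool(commands=[{"hand":1,"tx":0,"ty":0,"tz":-0.005,"turn":0},{"hand":1,"tx":0,"ty":0,"tz":-0.005,"turn":0},{"hand":1,"tx":0,"ty":0,"tz":-0.005,"turn":0},{"hand":1,"tx":0,"ty":0,"tz":-0.005,"turn":0},{"hand":1,"tx":0,"ty":0,"tz":-0.005,"turn":0},{"hand":1,"tx":0,"ty":0,"tz":-0.005,"turn":0},{"hand":1,"tx":0,"ty":0,"tz":-0.005,"turn":0},{"hand":1,"tx":0,"ty":0,"tz":-0.005,"turn":0},{"hand":1,"tx":0,"ty":0,"tz":-0.005,"turn":0},{"hand":1,"tx":0,"ty":0,"tz":-0.005,"turn":0}], grip_force=12)

```text
time_s: 30.0
tcp_pos: [0.4784, -0.2565, -0.0118]
eef_rot: [-180.0, -0.0, -92.4]
contact_force: [0.0, -0.3, -0.3]
gripper_width: 0.0295
gripper_force: 12.0
```

Gripped at 29.5 mm. Now lift and carry to pad d.

drive_tool(commands=[{"hand":1,"tx":0,"ty":0,"tz":0.03,"turn":0},{"hand":1,"tx":0,"ty":0,"tz":0.08,"turn":0},{"hand":1,"tx":0,"ty":0,"tz":0.13,"turn":0},{"hand":1,"tx":0,"ty":0,"tz":0.13,"turn":0},{"hand":1,"tx":0,"ty":0,"tz":0.13,"turn":0}], grip_force=12)

```text
time_s: 30.5
tcp_pos: [0.4787, -0.2564, 0.0668]
eef_rot: [-179.9, 0.0, -92.4]
contact_force: [-0.6, -0.4, -2.2]
gripper_width: 0.0297
gripper_force: 12.0
```

drive_tool(commands=[{"hand":1,"tx":0.03,"ty":0.03,"tz":0,"turn":0},{"hand":1,"tx":0.08,"ty":0.08,"tz":0,"turn":0},{"hand":1,"tx":0.13,"ty":0.12,"tz":0,"turn":0},{"hand":1,"tx":0.17,"ty":0.16,"tz":0,"turn":0},{"hand":1,"tx":0.203,"ty":0.193,"tz":0,"turn":0},{"hand":1,"tx":0.203,"ty":0.193,"tz":0,"turn":0},{"hand":1,"tx":0.203,"ty":0.193,"tz":0,"turn":0},{"hand":1,"tx":0.203,"ty":0.193,"tz":0,"turn":0},{"hand":1,"tx":0.203,"ty":0.193,"tz":0,"turn":0}], grip_force=12)

```text
time_s: 31.4
tcp_pos: [0.5993, -0.1413, 0.0658]
eef_rot: [179.9, -0.0, -92.5]
contact_force: [0.5, -0.5, -0.5]
gripper_width: 0.0291
gripper_force: 12.0
```

```bash
python3 held.py cap_30 15 -.0120
```

```text
31.4 [ 0.5993 -0.1413  0.0658] 0.029141916909827464 [ 0.5 -0.5 -0.5]
0.73 [292. 279. 334. 305.] minus tcp [0.0021 0.0285] [ -6.3 -27.5   6.3  25.4]
   top-edge fit minus tcp [0.0031 0.0495] [-5.4  0.3  5.4]
0.6 [289. 211. 342. 288.] minus tcp [-0.0004  0.0003] [-1.9  1.1  1.9 -0.9]
   top-edge fit minus tcp [-0.0004 -0.0004] [-2.   0.1  2. ]
```

drive_tool(commands=[{"hand":1,"tx":0.001,"ty":0.001,"tz":-0.04,"turn":0},{"hand":1,"tx":0.001,"ty":0.001,"tz":-0.08,"turn":0},{"hand":1,"tx":0.001,"ty":0.001,"tz":-0.1,"turn":0},{"hand":1,"tx":0.001,"ty":0.001,"tz":-0.105,"turn":0},{"hand":1,"tx":0.001,"ty":0.001,"tz":-0.109,"turn":0},{"hand":1,"tx":0.001,"ty":0.001,"tz":-0.111,"turn":0},{"hand":1,"tx":0.001,"ty":0.001,"tz":-0.111,"turn":0},{"hand":1,"tx":0.001,"ty":0.001,"tz":-0.111,"turn":0},{"hand":1,"tx":0.001,"ty":0.001,"tz":-0.111,"turn":0}], grip_force=12)

```text
time_s: 32.4
tcp_pos: [0.6011, -0.14, 0.0001]
eef_rot: [-179.9, 0.0, -92.4]
contact_force: [0.7, 0.3, -0.1]
gripper_width: 0.0297
gripper_force: 12.0
```

drive_tool(commands=[{"hand":1,"tx":0,"ty":0,"tz":-0.001,"turn":0},{"hand":1,"tx":0,"ty":0,"tz":-0.001,"turn":0},{"hand":1,"tx":0,"ty":0,"tz":-0.001,"turn":0}], grip_force=12)

```text
time_s: 32.7
tcp_pos: [0.601, -0.14, -0.0008]
eef_rot: [-180.0, -0.0, -92.4]
contact_force: [-0.7, -0.5, 2.1]
gripper_width: 0.0297
gripper_force: 12.0
```

Contact. I'll release, retreat, and check the result.

drive_tool(commands=[{"hand":0,"tx":0,"ty":0,"tz":0,"turn":0},{"hand":0,"tx":0,"ty":0,"tz":0,"turn":0},{"hand":0,"tx":0,"ty":0,"tz":0,"turn":0},{"hand":0,"tx":0,"ty":0,"tz":0,"turn":0},{"hand":0,"tx":0,"ty":0,"tz":0,"turn":0},{"hand":0,"tx":0,"ty":0,"tz":0.05,"turn":0},{"hand":0,"tx":0,"ty":0,"tz":0.13,"turn":0},{"hand":0,"tx":0,"ty":0,"tz":0.21,"turn":0},{"hand":0,"tx":0,"ty":0,"tz":0.29,"turn":0},{"hand":0,"tx":0,"ty":0,"tz":0.33,"turn":0}])

```text
time_s: 33.7
tcp_pos: [0.6025, -0.1404, 0.2022]
eef_rot: [-179.6, -0.0, -92.4]
contact_force: [0.8, 0.7, -0.2]
gripper_width: 0.0877
gripper_force: 0.0
```

drive_tool(commands=[{"hand":0,"tx":-0.25,"ty":-0.12,"tz":0,"turn":0},{"hand":0,"tx":-0.25,"ty":-0.12,"tz":0,"turn":0},{"hand":0,"tx":-0.25,"ty":-0.12,"tz":0,"turn":0},{"hand":0,"tx":-0.25,"ty":-0.12,"tz":0,"turn":0},{"hand":0,"tx":-0.25,"ty":-0.12,"tz":0,"turn":0},{"hand":0,"tx":-0.25,"ty":-0.12,"tz":0,"turn":0},{"hand":0,"tx":-0.25,"ty":-0.12,"tz":0,"turn":0}])

```text
time_s: 34.4
tcp_pos: [0.4518, -0.2118, 0.1969]
eef_rot: [-180.0, -0.0, -92.4]
contact_force: [0.1, 0.3, -0.0]
gripper_width: 0.0879
gripper_force: 0.0
```

Run:
```python
from plant import r
from h import *
P={'cap_48':(.6105,.0995),'cap_42':(.607,.0195),'cap_36':(.6034,-.0605),'cap_30':(.600,-.1405)}
for n in('top','scene'):
    c=r.capture(n);cv2.imwrite(f'pics/{n}9.png',c['frame'][:,:,::-1])
    for d in r.trace('cap_30',n):
        e=np.array(d['extent']);m=np.array([e[0]+e[2],e[1]+e[3]])/2
        for l,p in P.items():
            if np.hypot(*(proj(c,[*p,.011+DIM[l][1]/2])[0]-m))<10:
                x,f=fitcyl(c,e,*DIM[l],.011);print(n,l,'off pad mm',((x-p)*1000).round(1),f.round(1))
    if n=='scene': cv2.imwrite('pics/fin.png',cv2.resize(c['frame'][120:320,190:450,::-1],None,fx=3,fy=3,interpolation=cv2.INTER_CUBIC)[:600,:780])
```

```text
top cap_36 off pad mm [ 2.2 -1.6] [ 1.7  1.5 -1.6 -1.5]
top cap_48 off pad mm [ 4.6 -3.4] [-1.1 -0.6  1.2  0.7]
top cap_42 off pad mm [-1.8 -0.5] [ 0.8 -0.2 -0.8  0.2]
top cap_30 off pad mm [-2.5  4. ] [ 2.   1.8 -1.9 -1.9]
scene cap_36 off pad mm [2.8 6.3] [ 0.1 -0.2 -0.1  0.2]
scene cap_30 off pad mm [-5.7 -4.8] [-1.  -1.6  1.   1.4]
scene cap_42 off pad mm [-4.9 -1.1] [ 0.5 -0.7 -0.5  0.7]
scene cap_48 off pad mm [8.6 3.6] [ 0.7  2.3 -0.7 -1.9]
```

View pics/fin.png

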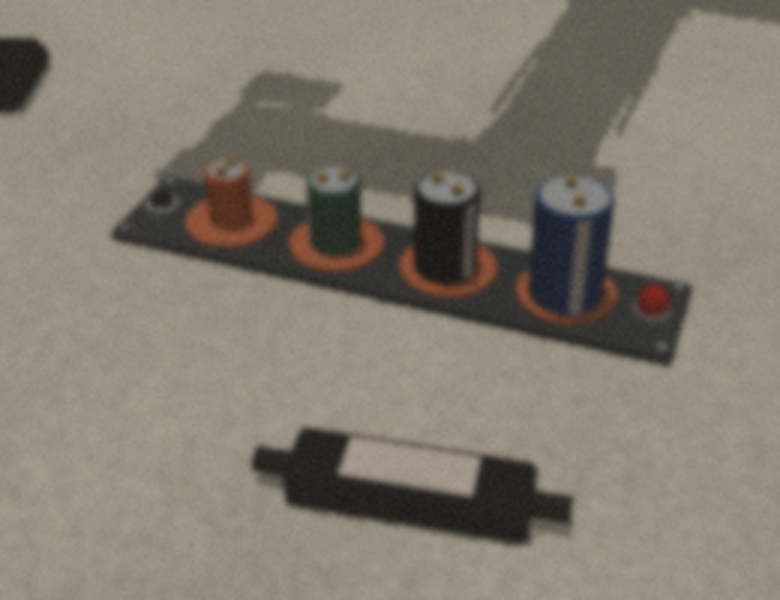

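The scene crop shows all four cans upright and centred to within a few mm. The order from the lamp is blue, black, green, orange, and the adapter is untouched. The gripper is open and clear, so I'm handing in.

```bash
python3 -c "
from plant import r
print(r.close_job())"
```

```text
the job is handed in; nothing more can be done
None
```

The job is handed in after about 35 s: all four capacitors stand upright and centred to within a few mm on their pads, biggest next to the lamp, the adapter wasn't touched and the gripper is open and clear; the first two tries at the smallest one missed.

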